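Press a carved plaque home with a locking clamp and free the box

ROBOT

A 7-joint arm with a two-finger parallel gripper is mounted at the origin on the work surface. World frame = base frame: x ahead of the robot, y to its left, z up, the work surface at z = 0. Lengths are in m, angles in rad, forces in N, time in s.
With the tool pointing down it reaches from about 0.35 to 0.9 m from the base axis. Payload 7.2 kg.
Tool frame: the origin (TCP) lies at the very end of the fingers, on their centre line; the grasp point (between the pads) lies 19 mm behind it; z points along the fingers, y is the direction in which the jaws open and shut (so a half turn about z gives the same grasp; the last joint's range is limited). The gripper opens to 88 mm and grips with 3 to 60 N. Pads are 20 mm wide; open, the fingers measure 115 mm over their backs; the gripper's body (75 mm by 178 mm) begins 61 mm behind the grasp point.
Start: joints at [-1.259, 0.411, -0.013, 1.596, 0.006, 1.134, -0.082], TCP at [0.232, 0.58, 0.223] pointing down, gripper open.
Joint ranges: [-2.95, 2.95], [-0.29, 1.99], [-1.47, 1.44], [0.14, 2.54], [-1.03, 4.17], [0.13, 1.85], [-2.86, 2.86]. Speed limits (rad/s): [2.39, 2.39, 3.01, 3.01, 3.14, 3.14, 3.14].

INTERFACE

Orientations are given as a unit quaternion [w, x, y, z].
In Python, from station import r, imaging gives the robot as it stands.
- The arm moves only by the tool drive_tool, never from a script. Its argument "series" is a list of rows, each a list of 3 entries, a list of its own where there are three numbers: the shift along the tool's x, y, z in mm, then the turn, a rotation vector about the tool's x, y, z in rad, then the opening in per cent of the stroke, from 0 (shut) to 100 (fully open). A call has 1 to 12 rows; each row shifts and turns the pose as measured when the row begins, along the tool's axes as they then stand; what a row does not reach is not made up. A row lasts 1/8 s, in which the tool goes at most 62.5 mm and 10.7 degrees, less where a joint would pass 70% of its speed; a pose out of reach is approached as far as the arm can. A call is refused whole if a number of a shift passes 62.5 or a number of a turn 0.188, either way. A call with a gripper value outside its range is refused whole. The fingers move at their own pace and stop on an object; "squeeze" is the grip in N (left out, the last holds). Time passes only in rows, so rows that do not move let the fingers close. It gives the time, the measured TCP pose, the force and the opening at its end, in the units of the state.
- r.get_state(): the state, without advancing time (a new reading comes with each control period).
- imaging.camera(name): name is "scene" or "top" or "wrist"; returns (picture, depth): 420x560x3 uint8, red, green, blue; 420x560 float32, m along the optical axis (not along the pixel's ray), 0 where there is no reading.
- imaging.camera_params(name): a dict with "camera_matrix" (3x3 intrinsics, pixels), "eye" and "attitude" of the camera in the world. Camera axes: x right, y up, looking along -z (the intrinsics and any distortion apply to the point x, -y, -z); pixel columns grow to the right and rows downward; lengths in m; the calibration is good to about 2 mm. A picture is of the moment at which its call begins: read the wrist's pose just before it. camera_params takes no time and is no camera call; for the wrist camera it gives the pose at the moment of the call.
- r.finish_job(): hands the job in, once; it reports no verdict.
The state is a dict: "t": time; "joints": joint angles; "joint_vel": joint speeds; "joint_torque": joint torques, N m; "tool_pos": TCP position; "eef_rot": TCP orientation; "ft_force": force on the tool from outside, world axes, zero at the start; "wrist_torque": the same for the moment, N m; "gripper_width": finger opening in m.
Only numpy, scipy, OpenCV 4.12 (cv2) and the standard library are available. Lean on these libraries where they do the work, as an engineer would, in place of code of your own. Each camera call takes 0.05 s, during which the arm holds its last target. There are 200 camera calls.

TASK

Slide the carved wooden box along its guide rails until it is pushed firmly, but without ramming, against the end stop, then close the locking clamp over centre so that it presses the proud plaque fully home into the lid and stays locked with your hand off it. Then flick the clamp's small release lever, not the handle, so that it springs open, and leave the box free and still against or close to the stop; leave the other things on the bench alone and do not force the clamp.

Things in the scene. Friction and masses are not known exactly. Their poses are not given: they have to be found in the camera images.
- jig: Fixed plywood board 485 x 150 x 18 mm carrying the locking clamp. Origin: underside; x along the board from box to clamp tail, y across, z up; board spans x -230 to +255. Guide rails (tops 32 mm above bench) from x -230 to -30, inner faces y +/-47.5. Clamp at x +10 to +250: steel jaw with sprung rubber pad, over x -75 when shut, lifted about 78 mm above bench when open (arm to 145).
- box: Loose carved pine box, 130 (x) x 90 (y) x 45 mm high, 0.3 to 0.6 kg, standing between the guide rails on the baseboard (2.5 mm play each side), axes as the jig. Origin: centre of its underside. Its +x end face must meet the stop; push it on the -x end face, 65 mm behind the origin.
- stop: Fixed wooden end stop 14 (x) x 60 (y) x 26 mm high on the baseboard between box and clamp; set a little differently each time along the board. Origin: on its face towards the box, at the level of the baseboard's top; x axis as the jig's. The box is home when its origin is 65 mm short of this face.
- plaque (a joint): Carved wooden plaque 80 x 60 mm, a tight fit (about 35 N to press) in the middle of the box's lid, standing up to 6 mm proud. Value: how far it is pressed in, in m, from 0 (6 mm proud) to 0.006 (flush with the lid, fully home). It starts between 0 and 0.002.
- handle (a joint): Clamp's upper handle: steel bar 22 wide, 16 thick, from its pin (jig x +68, 105 mm above bench) 120 mm towards the tail. Rad: 0 open (rising 41 degrees to the tail, sprung open), grows as pressed down; dead centre 0.62, locked on its end stop at 0.715 (level). Pressing 100 mm from the pin takes about 15 N; past centre the resistance drops and it stays.
- handle_press (a point): Point on the top face of the upper handle, 100 mm from its hinge pin and 8 mm above the bar's middle: the place to press down. It moves with the handle; its x axis points along the bar to its tail.
- release (a joint): Small steel release lever at the clamp's tail, seesawing on a cross pin at jig x +188 mm, 79 mm above the bench. Value in rad: 0 at rest, up to 0.55 as its outer paddle is pushed down (springs back, about 4 to 15 N). Its inner nose lifts the locked handle back over centre partway through the travel; the handle then springs open.
- release_press (a point): Middle of the top face of the release lever's paddle (26 x 32 mm), 50 mm outward (+x of the jig) from the lever's pin; goes down by about 26 mm over the full travel.
- sanding_block: Bystander: loose cork sanding block 100 x 60 x 32 mm. Origin: centre of its underside.
- carved_panel: Bystander: loose carved wooden panel 130 x 80 x 18 mm, lying flat. Origin: centre of its underside.
- brush: Bystander: loose hand brush about 190 mm long lying on the bench beyond the jig. Origin: on its underside.

How it is judged:
By the outcome, as a careful person would: the job done as asked, in the order asked, and still so for the second after the job is handed in, with the robot touching nothing.
It also fails if it takes over 48 s, if anything falls off the work surface, if the arm or the gripper's body presses on something with over 40 N, if the wrist force passes 120 N, or if a joint passes its speed limit or range.

## Working session

There is one attempt and no reset: what is moved stays moved. The work goes in short steps, Python scripts to look and compute and a tool call to move; the robot and the scene stay as the last step left them, time stands still between calls to the robot, and variables do not carry over. Pictures are saved under pics/ and viewed, about 8 in all and at most 12, crops included, and the job is handed in when it is done.

Besides the shell and the picture viewer there is one more tool, called by a JSON object that holds its "op" and its "data", one argument or row to a line. drive_tool: Moves the arm, as the interface text tells. Its arguments: {"type":"object","properties":{"series":{"type":"array","items":{"type":"array"}},"squeeze":{"type":"number"}},"required":["series"]}

```bash
mkdir -p pics; ls; cat > h.py <<'E'
import numpy as np, cv2
from station import r, imaging
from scipy.spatial.transform import Rotation as R
def rot(a):
    a=np.array(a,float)
    return a if a.shape==(3,3) else R.from_quat(a,scalar_first=True).as_matrix()
def cloud(n):
    p=imaging.camera_params(n); im,d=imaging.camera(n)
    K=np.array(p["camera_matrix"]); v,u=np.mgrid[:420,:560]
    c=np.stack([(u-K[0,2])/K[0,0]*d,-(v-K[1,2])/K[1,1]*d,-d],-1)
    return im,d,c@rot(p["attitude"]).T+np.array(p["eye"])
def save(n,im,s=1): cv2.imwrite(f"pics/{n}.png",cv2.resize(im[...,::-1],None,fx=s,fy=s))
E
python3 - <<'E'
from h import *
for n in("top","scene"):
    im,d,P=cloud(n); save(n+"0",im,1.4); np.savez(n+"0",im=im,d=d,P=P)
    print(imaging.camera_params(n))
print(r.get_state())
E
```

```text
pics
{'camera_matrix': array([[493.06563635,   0.        , 275.23108619],
       [  0.        , 493.06563635, 213.55227014],
       [  0.        ,   0.        ,   1.        ]]), 'eye': array([0.4991353 , 0.0139241 , 1.13283699]), 'attitude': array([-0.69662536, -0.04849878,  0.03425088,  0.71497402])}
{'camera_matrix': array([[430.68751049,   0.        , 285.00138545],
       [  0.        , 430.68751049, 205.71622568],
       [  0.        ,   0.        ,   1.        ]]), 'eye': array([1.17127884, 0.0348291 , 0.71577727]), 'attitude': array([0.65073624, 0.27495078, 0.26459493, 0.65645559])}
{'t': 0.1, 'joints': array([-1.25918572,  0.41180806, -0.01270199,  1.59690855,  0.00560091,
        1.13428638, -0.08220863]), 'joint_vel': array([ 3.82332918e-04, -2.35921874e-03, -1.45229789e-03, -2.51872135e-03,
        5.36116297e-05,  1.32949510e-03, -1.02198447e-03]), 'joint_torque': array([ 2.60656627e-03, -5.89096677e+01,  6.43709153e-01, -2.91713119e+01,
       -5.37307898e-02,  1.44449205e-02,  6.37187873e-05]), 'tool_pos': array([0.23159742, 0.58004916, 0.22192181]), 'eef_rot': array([-7.96488704e-05,  1.88762661e-01,  9.82022497e-01, -6.82742174e-04]), 'ft_force': array([ 0.42413414, -0.19485604, -0.34837681]), 'wrist_torque': array([ 0.02455189,  0.05716186, -0.01892439]), 'gripper_width': 0.08835206190921482}
```

View pics/top0.png

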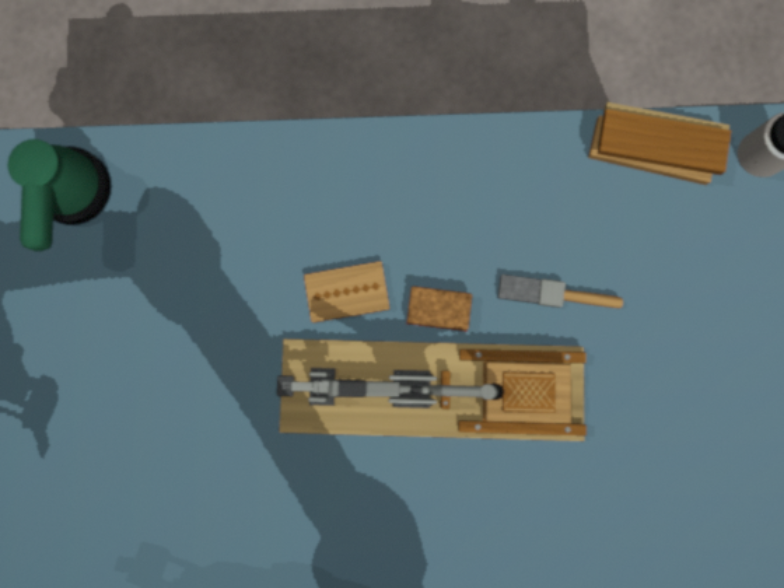

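View pics/scene0.png

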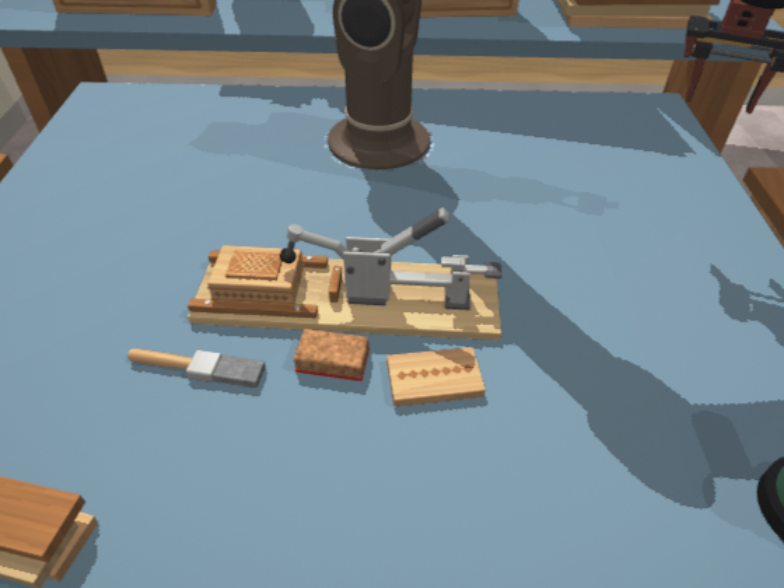

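The top view shows the jig lying with its box end to the right (world −y) and clamp tail to the left (+y). In the 784-px picture the board corners are near (284,339), (583,346), (585,440) and (280,433), the box is at (483–572, 360–425), the stop at (446,390) and the paddle at (285,386). The clamp is open and the bystanders are on the far (+x) side.

```bash
cat > meas.py <<'E'
from h import *
def fit(P,m,zlo,zhi,lab):
    q=P[m&(P[...,2]>zlo)&(P[...,2]<zhi)]
    return q
z=np.load("top0.npz"); P=z["P"]; im=z["im"]
# board outline: connected region above z=.010 around the jig
x,y,zz=P[...,0],P[...,1],P[...,2]
reg=(x>.2)&(x<.46)&(y>-.4)&(y<.35)
print("bench z",np.median(zz[(x>.15)&(x<.22)&(y>-.3)&(y<-.1)]))
m=(reg&(zz>.011)&(zz<.04)).astype(np.uint8)
n,l,s,_=cv2.connectedComponentsWithStats((reg&(zz>.011)).astype(np.uint8))
k=1+np.argmax(s[1:,4]); pts=P[(l==k)&(zz<.036)][:,:2].astype(np.float32)
rect=cv2.minAreaRect(pts); print("board rect",rect)
c=np.array(rect[0]); w,h=rect[1]; a=np.deg2rad(rect[2])
u=np.array([np.cos(a),np.sin(a)]) if w>h else np.array([-np.sin(a),np.cos(a)])
if u[1]<0:u=-u
v=np.array([-u[1],u[0]])
o=c-u*.0125
print("axis",u,"yaw",np.arctan2(u[1],u[0]),"origin",o)
np.savez("jig",o=o,u=u,v=v)
J=np.stack([(P[...,:2]-o)@u,(P[...,:2]-o)@v,zz],-1)
S=np.load("scene0.npz")["P"]; JS=np.stack([(S[...,:2]-o)@u,(S[...,:2]-o)@v,S[...,2]],-1)
def rng(n,J,m):
    q=J[m]; print(n,len(q),np.round(np.percentile(q,[2,50,98],axis=0)*1000,1).tolist())
for n,Q in(("top",J),("scene",JS)):
    X,Y,Z=Q[...,0],Q[...,1],Q[...,2]
    b=(abs(Y)<.08)&(X>-.24)&(X<.27)
    rng(n+" rails",Q,b&(Z>.026)&(Z<.036)&(X<-.02)&(abs(Y)>.045))
    rng(n+" lid",Q,b&(Z>.056)&(Z<.0655)&(X<-.02)&(abs(Y)<.05))
    rng(n+" plaque",Q,b&(Z>.0662)&(Z<.073)&(X<-.09)&(abs(Y)<.04))
    rng(n+" stop",Q,b&(Z>.036)&(Z<.05)&(X>-.05)&(X<.02)&(abs(Y)<.035)&(abs(Y)>.015))
    rng(n+" paddle",Q,b&(Z>.06)&(X>.222)&(abs(Y)<.03))
    for h in np.arange(.07,.2,.02):
        t=b&(abs(Y)<.02)&(X>h)&(X<h+.02)&(Z>.1)
        if t.sum():print(n,"handle",round(h,2),t.sum(),np.round(np.percentile(Z[t],[10,50,95]),3),np.round(np.median(Y[t]),4))
E
python3 meas.py
```

```text
bench z -0.0006039834946334199
board rect ((0.4308941662311554, -0.034156233072280884), (0.4856143891811371, 0.06170656532049179), 89.56729888916016)
axis [0.00755199 0.99997148] yaw 1.5632442677337044 origin [ 0.43079977 -0.04665588]
top rails 9 [[-70.3, -79.4, 26.3], [-69.8, -71.0, 28.7], [-69.3, -60.3, 31.8]]
top lid 843 [[-196.1, -48.1, 57.9], [-140.3, -17.7, 62.4], [-70.4, -1.3, 65.4]]
top plaque 272 [[-172.1, -39.6, 66.3], [-136.6, -27.8, 67.7], [-95.8, -14.3, 70.8]]
top stop 37 [[-14.9, -34.9, 40.1], [-8.0, -28.7, 43.6], [-1.5, -24.2, 47.3]]Traceback (most recent call last):
  File "meas.py", line 32, in <module>
    rng(n+" paddle",Q,b&(Z>.06)&(X>.222)&(abs(Y)<.03))
    ~~~^^^^^^^^^^^^^^^^^^^^^^^^^^^^^^^^^^^^^^^^^^^^^^^
  File "meas.py", line 24, in rng
    q=J[m]; print(n,len(q),np.round(np.percentile(q,[2,50,98],axis=0)*1000,1).tolist())
                                    ~~~~~~~~~~~~~^^^^^^^^^^^^^^^^^^^^
    return _quantile_unchecked(
        a, q, axis, out, overwrite_input, method, keepdims, weights)
    return _ureduce(a,
                    func=_quantile_ureduce_func,
    ...<5 lines>...
                    overwrite_input=overwrite_input,
                    method=method)
    r = func(a, **kwargs)
    result = _quantile(arr,
                       quantiles=q,
    ...<2 lines>...
                       out=out,
                       weights=wgt)
    slices_having_nans = np.isnan(arr[-1, ...])
                                  ~~~^^^^^^^^^
IndexError: index -1 is out of bounds for axis 0 with size 0
```

```bash
sed -i 's/(x>.2)&(x<.46)/(x>.2)\&(x<.62)/; s/^    q=J\[m\]; print/    q=J[m]\n    if len(q):print/' meas.py; python3 meas.py
```

```text
bench z -0.0006039834946334199
board rect ((0.48397547006607056, -0.03582346439361572), (0.48576876521110535, 0.15018315613269806), 87.06859588623047)
axis [0.05114034 0.99869148] yaw 1.5196336733031117 origin [ 0.48333622 -0.04830711]
top rails 1451 [[-225.1, -64.8, 27.1], [-129.1, 47.6, 31.3], [-33.7, 64.5, 34.9]]
top lid 1591 [[-196.2, -43.5, 58.0], [-138.5, 0.5, 62.4], [-70.1, 43.9, 65.4]]
top plaque 664 [[-171.9, -28.8, 66.3], [-133.3, 0.2, 67.7], [-95.5, 28.9, 70.8]]
top stop 85 [[-14.4, -28.5, 40.0], [-7.6, 15.1, 43.6], [-1.2, 28.0, 47.3]]
top paddle 185 [[223.9, -15.3, 77.6], [237.1, -0.4, 81.8], [249.9, 14.4, 85.6]]
top handle 0.07 137 [0.115 0.123 0.134] -0.0009
top handle 0.09 115 [0.136 0.142 0.151] -0.0005
top handle 0.11 133 [0.154 0.16  0.168] -0.0003
top handle 0.13 144 [0.17  0.177 0.186] 0.0001
top handle 0.15 69 [0.181 0.185 0.189] 0.0003
scene rails 917 [[-226.5, -66.1, 26.7], [-116.9, -56.6, 32.9], [-31.6, 63.3, 35.5]]
scene lid 899 [[-196.2, -45.2, 56.4], [-134.5, -27.8, 63.8], [-68.8, 43.7, 65.4]]
scene plaque 709 [[-178.8, -30.5, 66.4], [-135.0, -2.8, 68.9], [-95.7, 28.9, 71.5]]
scene stop 103 [[-15.1, -30.7, 36.4], [-5.8, -19.0, 44.7], [19.1, 27.9, 49.2]]
scene paddle 144 [[223.7, -16.2, 77.9], [236.7, -3.0, 82.7], [249.5, 15.1, 85.3]]
scene handle 0.07 125 [0.113 0.122 0.134] -0.0085
scene handle 0.09 123 [0.128 0.14  0.152] -0.0085
scene handle 0.11 132 [0.146 0.158 0.169] -0.0092
scene handle 0.13 132 [0.164 0.175 0.185] -0.0097
scene handle 0.15 62 [0.177 0.184 0.189] -0.0073
```

{"op": "drive_tool", "data": {
  "series": [
    [[0, 0, -6], [0, 0, 0.178], 0],
    [[0, 0, -6], [0, 0, 0.178], 0],
    [[0, 0, -6], [0, 0, 0.178], 0],
    [[0, 0, -6], [0, 0, 0.178], 0],
    [[0, 0, -6], [0, 0, 0.178], 0],
    [[0, 0, -6], [0, 0, 0.178], 0],
    [[0, 0, -6], [0, 0, 0.174], 0]
  ],
  "squeeze": 30
}}

```text
t: 0.98
tool_pos: [0.2309, 0.5778, 0.2609]
eef_rot: [0.002, 0.738, 0.674, -0.004]
ft_force: [0.2, 0.2, -0.2]
gripper_width: 0.0213
```

```bash
cat > w.py <<'E'
from h import *
import sys
g=np.load("jig.npz"); o,u,v=g["o"],g["u"],g["v"]
def where(tgt=None):
    s=r.get_state(); p=s["tool_pos"]; M=rot(s["eef_rot"])
    d=p[:2]-o; print("t",round(s["t"],2),"jig mm",np.round([1000*d@u,1000*d@v,1000*p[2]],1),"F",np.round(s["ft_force"],1),"w",round(s["gripper_width"],4))
    J=np.stack([[*u,0],[*v,0],[0,0,1]],1)
    print("tool turn left",np.round((R.from_matrix(M).inv()*R.from_matrix(J@np.diag([1,-1,-1]))).as_rotvec(),3))
    if tgt is not None:
        t=np.array(tgt)/1000; wt=np.array([*(o+u*t[0]+v*t[1]),t[2]])
        print("tool shift mm",np.round(M.T@(wt-p)*1000,1))
where([float(a) for a in sys.argv[1:4]] if len(sys.argv)>3 else None)
E
python3 w.py -225 0 250; python3 -c "
from h import *
print(imaging.camera_params('wrist')['eye'],r.get_state()['joints'])"
```

```text
t 0.97 jig mm [612.4 284.1 260.9] F [ 0.2  0.2 -0.2] w 0.0213
tool turn left [-0.003  0.009 -0.039]
tool shift mm [-825.5  316.9   18. ]
[0.23927649 0.6507639  0.42248068] [-1.44647874  0.38644757  0.24652004  1.55794313 -0.09794662  1.21918227
 -1.27323071]
```

{"op": "drive_tool", "data": {
  "series": [
    [[-40, 15, 0], [0, 0, -0.039], 0],
    [[-55, 21, 0], [0, 0, 0], 0],
    [[-55, 21, 0], [0, 0, 0], 0],
    [[-55, 21, 0], [0, 0, 0], 0],
    [[-55, 21, 0], [0, 0, 0], 0],
    [[-55, 21, 0], [0, 0, 0], 0],
    [[-55, 21, 0], [0, 0, 0], 0],
    [[-55, 21, 0], [0, 0, 0], 0],
    [[-55, 21, 0], [0, 0, 0], 0],
    [[-55, 21, 0], [0, 0, 0], 0],
    [[-55, 21, 0], [0, 0, 0], 0],
    [[-55, 21, 0], [0, 0, 0], 0]
  ]
}}

```text
t: 2.48
tool_pos: [0.4444, -0.0966, 0.2646]
eef_rot: [0.002, 0.722, 0.691, -0.003]
ft_force: [1.5, 0.3, 0.1]
gripper_width: 0.0004
```

```bash
python3 w.py -225 0 250
```

```text
t 2.48 jig mm [-50.2  36.4 264.6] F [1.5 0.3 0.1] w 0.0004
tool turn left [-0.001  0.007  0.007]
tool shift mm [-174.9   35.1   15.8]
```

{"op": "drive_tool", "data": {
  "series": [
    [[-50, 10, 0], [0, 0, 0], 0],
    [[-50, 10, 0], [0, 0, 0], 0],
    [[-50, 10, 10], [0, 0, 0], 0],
    [[-20, 3, 30], [0, 0, 0], 0],
    [[-3, 0, 50], [0, 0, 0], 0],
    [[0, 0, 50], [0, 0, 0], 0],
    [[0, 0, 30], [0, 0, 0], 0],
    [[0, 0, 0], [0, 0, 0], 0]
  ]
}}

```text
t: 3.48
tool_pos: [0.4694, -0.2832, 0.0899]
eef_rot: [0.003, 0.724, 0.69, -0.004]
ft_force: [-0.0, 0.1, 0.5]
gripper_width: 0.0004
```

```bash
python3 w.py -225 0 38
```

```text
t 3.48 jig mm [-235.3    1.9   89.9] F [-0.   0.1  0.5] w 0.0004
tool turn left [-0.002  0.01   0.002]
tool shift mm [10.8  2.1 51.8]
```

{"op": "drive_tool", "data": {
  "series": [
    [[8, 2, 30], [0, 0.01, 0], 0],
    [[2, 0, 20], [0, 0, 0], 0],
    [[0, 0, 2], [0, 0, 0], 0],
    [[5, 0, 0], [0, 0, 0], 0],
    [[5, 0, 0], [0, 0, 0], 0]
  ]
}}

```text
t: 4.1
tool_pos: [0.4753, -0.2653, 0.0415]
eef_rot: [0.002, 0.724, 0.69, 0.0]
ft_force: [-0.1, -0.2, 0.3]
gripper_width: 0.0007
```

```bash
python3 w.py -208 0 38; python3 - <<'E'
from h import *
save("w1",imaging.camera("wrist")[0])
E
```

```text
t 4.1 jig mm [-217.1   -3.1   41.5] F [-0.1 -0.2  0.3] w 0.0007
tool turn left [0.004 0.003 0.002]
tool shift mm [ 9.1 -3.   3.5]
```

View pics/w1.png

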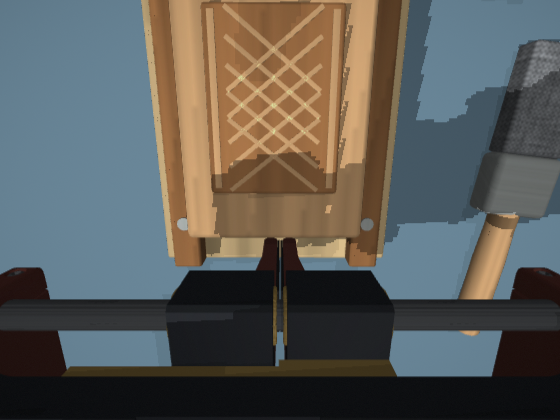

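The wrist view shows the closed fingertips, at about (280,245), centred just behind the box's rear edge (row ~238) between the rails. Nothing is in the way.

{"op": "drive_tool", "data": {
  "series": [
    [[4, -1, 2], [0, 0, 0], 0],
    [[4, -1, 1], [0, 0, 0], 0],
    [[5, -1, 0], [0, 0, 0], 0],
    [[5, 0, 0], [0, 0, 0], 0],
    [[5, 0, 0], [0, 0, 0], 0],
    [[5, 0, 0], [0, 0, 0], 0],
    [[5, 0, 0], [0, 0, 0], 0],
    [[5, 0, 0], [0, 0, 0], 0]
  ]
}}

```text
t: 5.15
tool_pos: [0.475, -0.2262, 0.0395]
eef_rot: [0.005, 0.724, 0.689, 0.0]
ft_force: [0.3, -2.0, 1.1]
gripper_width: 0.0007
```

```bash
python3 w.py -155 0 40
```

```text
t 5.15 jig mm [-178.1   -0.7   39.5] F [ 0.3 -2.   1.1] w 0.0007
tool turn left [0.007 0.006 0.002]
tool shift mm [23.1 -0.7 -0.6]
```

{"op": "drive_tool", "data": {
  "series": [
    [[5, 0, 0], [0.006, 0.006, 0], 0],
    [[4, 0, 0], [0, 0, 0], 0],
    [[3, 0, 0], [0, 0, 0], 0],
    [[3, 0, 0], [0, 0, 0], 0],
    [[2, 0, 0], [0, 0, 0], 0]
  ]
}}

```text
t: 5.78
tool_pos: [0.4759, -0.2078, 0.0395]
eef_rot: [-0.0, 0.724, 0.689, 0.0]
ft_force: [-0.2, -2.2, -0.3]
gripper_width: 0.0
```

```bash
python3 w.py -155 0 40
```

```text
t 5.78 jig mm [-159.7   -0.7   39.5] F [-0.2 -2.2 -0.3] w 0.0
tool turn left [ 0.001 -0.001  0.002]
tool shift mm [ 4.7 -0.7 -0.5]
```

{"op": "drive_tool", "data": {
  "series": [
    [[2, 0, 0], [0, 0, 0], 0],
    [[1.5, 0, 0], [0, 0, 0], 0]
  ]
}}

```text
t: 6.02
tool_pos: [0.4758, -0.2048, 0.0395]
eef_rot: [0.0, 0.724, 0.689, 0.0]
ft_force: [-1.1, -7.6, -0.2]
gripper_width: 0.0004
```

{"op": "drive_tool", "data": {
  "series": [
    [[1.5, 0, 0], [0, 0, 0], 0]
  ]
}}

```text
t: 6.15
tool_pos: [0.4755, -0.2048, 0.0396]
eef_rot: [0.001, 0.725, 0.689, -0.001]
ft_force: [-1.4, -8.5, -0.5]
gripper_width: 0.0003
```

{"op": "drive_tool", "data": {
  "series": [
    [[1.5, 0, 0], [0, 0, 0], 0]
  ]
}}

```text
t: 6.28
tool_pos: [0.4755, -0.2048, 0.0397]
eef_rot: [0.002, 0.725, 0.689, -0.001]
ft_force: [-0.7, -7.1, -0.7]
gripper_width: 0.0006
```

{"op": "drive_tool", "data": {
  "series": [
    [[2.5, 0, 0], [0, 0, 0], 0],
    [[3, 0, 0], [0, 0, 0], 0],
    [[3, 0, 0], [0, 0, 0], 0]
  ]
}}

```text
t: 6.65
tool_pos: [0.4755, -0.2049, 0.0408]
eef_rot: [0.008, 0.727, 0.686, -0.005]
ft_force: [-0.7, -10.6, -0.5]
gripper_width: 0.0004
```

{"op": "drive_tool", "data": {
  "series": [
    [[-3, 0, 0], [0, 0, 0], 0],
    [[-10, 0, 0], [0, 0, 0], 0],
    [[-15, 0, 0], [0, 0, 0], 0],
    [[0, 0, -40], [0, 0, 0], 0],
    [[0, 0, -55], [0, 0, 0], 0],
    [[0, 0, -55], [0, 0, 0], 0],
    [[0, 0, -55], [0, 0, 0], 0],
    [[0, 0, -15], [0, 0, 0], 0],
    [[0, 0, 0], [0, 0, 0], 0]
  ]
}}

```text
t: 7.78
tool_pos: [0.4713, -0.2335, 0.2666]
eef_rot: [0.005, 0.728, 0.685, -0.005]
ft_force: [0.4, -0.0, -0.4]
gripper_width: 0.0003
```

```bash
python3 w.py 136 0 215; python3 - <<'E'
from h import *
g=np.load("jig.npz"); o,u,v=g["o"],g["u"],g["v"]
for n in("top","scene"):
    im,d,P=cloud(n); save(n+"2",im[120:340,80:480] if n=="scene" else im,1.4)
    Q=np.stack([(P[...,:2]-o)@u,(P[...,:2]-o)@v,P[...,2]],-1); X,Y,Z=Q[...,0],Q[...,1],Q[...,2]
    for l,m in(("lid",(abs(Y)<.046)&(Z>.056)&(Z<.0655)&(X<-.01)&(X>-.22)),("lidsides",(abs(Y)<.046)&(abs(Y)>.032)&(Z>.056)&(Z<.07)&(X<-.01)&(X>-.22)),("plq",(abs(Y)<.03)&(Z>.0662)&(Z<.073)&(X<-.08)&(X>-.16))):
        print(n,l,m.sum(),np.round(np.percentile(Q[m],[1,50,99],axis=0)*1000,1).tolist() if m.sum() else "")
E
```

```text
t 7.78 jig mm [-185.5    2.6  266.6] F [ 0.4 -0.  -0.4] w 0.0003
tool turn left [ 0.     0.013 -0.009]
tool shift mm [322.2  -0.4  47.4]
top lid 1516 [[-143.2, -42.2, 57.5], [-86.1, 2.7, 62.3], [-15.6, 45.6, 65.4]]
top lidsides 705 [[-143.0, -42.5, 57.3], [-79.4, 33.9, 62.2], [-16.3, 45.8, 66.5]]
top plq 267 [[-128.1, -26.7, 66.2], [-101.4, 3.5, 67.7], [-80.3, 29.0, 71.8]]
scene lid 925 [[-144.2, -43.8, 56.3], [-69.7, -22.2, 63.9], [-15.6, 44.9, 65.5]]
scene lidsides 515 [[-143.9, -44.1, 56.2], [-75.3, -37.2, 63.7], [-16.4, 45.3, 67.4]]
scene plq 288 [[-134.6, -27.6, 66.3], [-103.7, -5.6, 69.0], [-80.8, 27.4, 71.7]]
```

{"op": "drive_tool", "data": {
  "series": [
    [[50, 0, 0], [0, 0.013, -0.009], 0],
    [[55, 0, 0], [0, 0, 0], 0],
    [[55, 0, 0], [0, 0, 0], 0],
    [[55, 0, 0], [0, 0, 0], 0],
    [[50, 0, 0], [0, 0, 0], 0],
    [[30, 0, 0], [0, 0, 0], 0],
    [[5, 0, 10], [0, 0, 0], 0],
    [[0, 0, 30], [0, 0, 0], 0],
    [[0, 0, 0], [0, 0, 0], 0]
  ]
}}

```text
t: 9.0
tool_pos: [0.4789, 0.0718, 0.2089]
eef_rot: [-0.004, 0.726, 0.687, -0.012]
ft_force: [-0.3, -0.5, 0.3]
gripper_width: 0.0002
```

```bash
python3 w.py 128 0 190
```

```text
t 9.0 jig mm [119.8  10.6 208.9] F [-0.3 -0.5  0.3] w 0.0002
tool turn left [-0.023  0.012 -0.005]
tool shift mm [ 8.5 11.  18.6]
```

View pics/scene2.png

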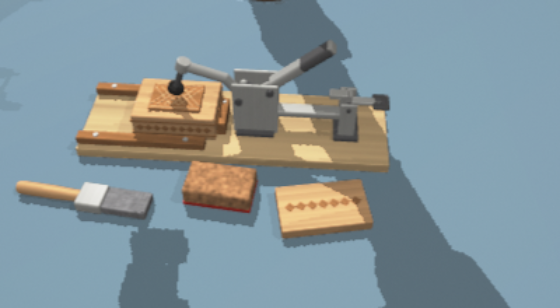

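The box's end now sits at the stop, around (222,115) in this crop, and the pad at (176,88) hangs over the plaque. The bystanders haven't moved. Next I centre over the handle and press.

{"op": "drive_tool", "data": {
  "series": [
    [[5, 7, 5], [-0.023, 0.012, -0.005], 0],
    [[3, 3, 5], [0, 0, 0], 0],
    [[2, 1, 5], [0, 0, 0], 0],
    [[0, 0, 0], [0, 0, 0], 0]
  ]
}}

```text
t: 9.5
tool_pos: [0.4921, 0.0794, 0.194]
eef_rot: [0.001, 0.726, 0.688, 0.002]
ft_force: [0.2, 0.5, 0.3]
gripper_width: 0.0004
```

```bash
python3 w.py 128 0 176
```

```text
t 9.5 jig mm [128.   -2.2 194. ] F [0.2 0.5 0.3] w 0.0004
tool turn left [ 0.003 -0.002 -0.003]
tool shift mm [-0.1 -2.3 18. ]
```

{"op": "drive_tool", "data": {
  "series": [
    [[0, -2, 6], [0, 0, 0], 0],
    [[0, 0, 6], [0, 0, 0], 0],
    [[2, 0, 6], [0, 0, 0], 0],
    [[4, 0, 6], [0, 0, 0], 0],
    [[4, 0, 6], [0, 0, 0], 0]
  ]
}}

```text
t: 10.12
tool_pos: [0.4913, 0.0904, 0.163]
eef_rot: [0.001, 0.726, 0.688, 0.003]
ft_force: [-2.2, 0.7, 7.4]
gripper_width: 0.0006
```

```bash
python3 w.py 141 0 162
```

```text
t 10.12 jig mm [139.   -0.8 163. ] F [-2.2  0.7  7.4] w 0.0006
tool turn left [ 0.005 -0.003 -0.003]
tool shift mm [ 2.  -0.8  1. ]
```

Contact is as modelled. I continue along the arc.

{"op": "drive_tool", "data": {
  "series": [
    [[4, 0, 6], [0, 0, 0], 0],
    [[4, 0, 7], [0, 0, 0], 0],
    [[3, 0, 7], [0, 0, 0], 0],
    [[3, 0, 7], [0, 0, 0], 0],
    [[2, 0, 6], [0, 0, 0], 0]
  ]
}}

```text
t: 10.75
tool_pos: [0.4922, 0.1065, 0.1313]
eef_rot: [-0.001, 0.726, 0.688, 0.002]
ft_force: [-3.2, -1.3, 8.9]
gripper_width: 0.0002
```

```bash
python3 w.py 155 0 130
```

```text
t 10.75 jig mm [155.   -0.9 131.3] F [-3.2 -1.3  8.9] w 0.0002
tool turn left [ 0.003 -0.004 -0.003]
tool shift mm [-0.  -0.9  1.3]
```

{"op": "drive_tool", "data": {
  "series": [
    [[2, 0, 5], [0, 0, 0], 0],
    [[1, 0, 5], [0, 0, 0], 0]
  ]
}}

```text
t: 11.0
tool_pos: [0.4922, 0.1088, 0.1207]
eef_rot: [-0.0, 0.726, 0.687, 0.002]
ft_force: [-0.6, -0.3, 0.4]
gripper_width: 0.0004
```

{"op": "drive_tool", "data": {
  "series": [
    [[0, 0, 4], [0, 0, 0], 0],
    [[0, 0, 3], [0, 0, 0], 0]
  ]
}}

```text
t: 11.25
tool_pos: [0.4921, 0.1093, 0.113]
eef_rot: [-0.0, 0.726, 0.688, 0.002]
ft_force: [-7.7, -2.4, 33.6]
gripper_width: 0.0005
```

{"op": "drive_tool", "data": {
  "series": [
    [[0, 0, 2], [0, 0, 0], 0]
  ]
}}

```text
t: 11.38
tool_pos: [0.4922, 0.1093, 0.1127]
eef_rot: [-0.002, 0.726, 0.688, 0.002]
ft_force: [-14.7, -3.3, 50.1]
gripper_width: 0.0002
```

Locked on the end stop; I back off at once.

{"op": "drive_tool", "data": {
  "series": [
    [[0, 0, -10], [0, 0, 0], 0],
    [[0, 0, -40], [0, 0, 0], 0],
    [[0, 0, -50], [0, 0, 0], 0],
    [[30, 0, -10], [0, 0, 0], 0],
    [[50, 0, 0], [0, 0, 0], 0],
    [[0, 0, 0], [0, 0, 0], 0]
  ]
}}

```text
t: 12.12
tool_pos: [0.497, 0.1914, 0.2271]
eef_rot: [-0.002, 0.726, 0.687, 0.003]
ft_force: [0.1, -0.1, -0.7]
gripper_width: 0.0009
```

```bash
cat > chk.py <<'E'
from h import *
import sys
g=np.load("jig.npz"); o,u,v=g["o"],g["u"],g["v"]
for n in("top","scene"):
    im,d,P=cloud(n); save(n+sys.argv[1],im[120:340,80:480],1.9)
    Q=np.stack([(P[...,:2]-o)@u,(P[...,:2]-o)@v,P[...,2]],-1); X,Y,Z=Q[...,0],Q[...,1],Q[...,2]
    for l,m in(("lid",(abs(Y)<.046)&(abs(Y)>.033)&(Z>.056)&(Z<.07)&(X<-.01)&(X>-.22)),("plq",(abs(Y)<.027)&(Z>.05)&(Z<.08)&(X<-.09)&(X>-.115)),("plqY",(abs(Y)<.027)&(abs(Y)>.018)&(Z>.05)&(Z<.08)&(X<-.05)&(X>-.11)),("handle",(abs(Y)<.01)&(X>.13)&(X<.16)&(Z>.09)&(Z<.2)),("paddle",(abs(Y)<.02)&(X>.225)&(X<.251)&(Z>.05)&(Z<.12))):
        print(n,l,m.sum(),np.round(np.percentile(Q[m],[1,50,99],axis=0)*1000,1).tolist() if m.sum() else "")
E
python3 w.py 242 0 110; python3 chk.py 3
```

```text
t 12.12 jig mm [240.1  -1.4 227.1] F [ 0.1 -0.1 -0.7] w 0.0009
tool turn left [ 0.001 -0.007 -0.004]
tool shift mm [  1.   -1.6 117.1]
top lid 649 [[-143.0, -42.5, 57.6], [-79.1, 34.7, 62.1], [-16.0, 45.8, 66.2]]
top plq 292 [[-113.9, -26.6, 58.7], [-102.4, 0.2, 62.9], [-90.2, 26.8, 67.5]]
top plqY 231 [[-109.1, -26.4, 58.3], [-81.1, 18.2, 62.9], [-51.1, 26.8, 66.9]]
top handle 150 [[130.2, -9.6, 108.7], [144.6, -0.1, 112.7], [159.4, 9.4, 117.4]]
top paddle 152 [[225.8, -15.4, 77.4], [236.2, -0.4, 82.2], [247.9, 14.4, 86.5]]
scene lid 526 [[-143.4, -44.1, 56.2], [-79.0, -37.4, 63.6], [-16.5, 45.0, 66.9]]
scene plq 187 [[-114.8, -26.6, 62.5], [-103.2, -0.9, 65.1], [-91.0, 26.6, 67.5]]
scene plqY 138 [[-108.5, -26.8, 62.5], [-78.2, -20.4, 65.1], [-51.0, 26.8, 68.1]]
scene handle 105 [[130.1, -9.9, 94.7], [145.0, -3.0, 113.9], [159.5, 9.7, 116.6]]
scene paddle 134 [[225.7, -16.4, 77.7], [237.5, -3.4, 83.0], [249.8, 14.5, 85.3]]
```

View pics/scene3.png

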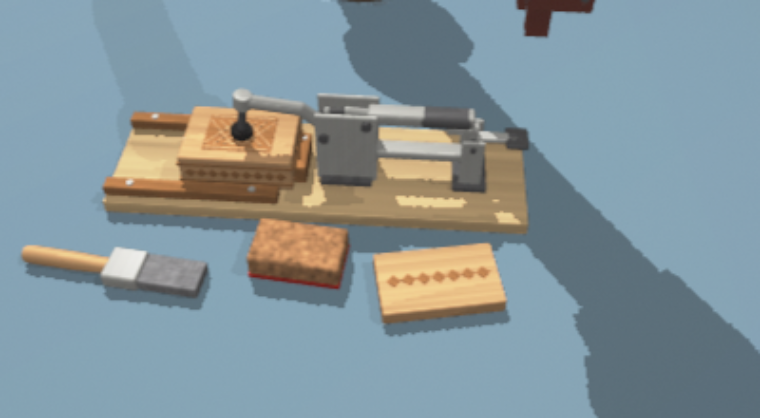

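The handle lies level from (320,110) to (480,125), the pad is down on the plaque, and the hand is clear. I compare plaque height against lid before and after, to confirm it is fully home.

```bash
python3 - <<'E'
from h import *
g=np.load("jig.npz"); o,u,v=g["o"],g["u"],g["v"]
def f(P,c,n):
    Q=np.stack([(P[...,:2]-o)@u-c,(P[...,:2]-o)@v,P[...,2]],-1); X,Y,Z=Q[...,0],Q[...,1],Q[...,2]
    ok=(Z>.05)&(Z<.08)
    p=Q[ok&(abs(X)<.036)&(X<-.012)&(abs(Y)<.026)]; l=Q[ok&(((X>-.061)&(X<-.047)&(abs(Y)<.04))|((X>-.06)&(X<-.012)&(abs(Y)>.034)&(abs(Y)<.041)))]
    print(n,len(p),len(l),"plaque",np.round(np.median(p[:,2])*1000,1),"lid",np.round(np.median(l[:,2])*1000,1), "mean diff",np.round((p[:,2].mean()-l[:,2].mean())*1000,2))
for n in("top","scene"):
    f(np.load(n+"0.npz")["P"],-.1325,n+" before")
    Ps=np.nanmean([cloud(n)[2] for _ in range(2)],0); f(Ps,-.080,n+" locked")
E
python3 w.py 243 0 105
```

```text
top before 283 354 plaque 66.6 lid 62.3 mean diff 4.36
top locked 269 347 plaque 62.9 lid 62.2 mean diff 0.64
scene before 179 222 plaque 69.1 lid 64.5 mean diff 4.49
scene locked 176 254 plaque 65.0 lid 64.4 mean diff 1.16
t 12.43 jig mm [234.6  -2.  227.3] F [-0.9 -1.5 -0.1] w 0.0005
tool turn left [ 0.001 -0.006 -0.012]
tool shift mm [  7.6  -2.3 122.3]
```

Windowed means leave 0.6–1.2 mm, within blur and carving relief but not conclusive. I take a close look with the wrist camera before releasing.

{"op": "drive_tool", "data": {
  "series": [
    [[-40, 0, 0], [0, 0, -0.01], 0],
    [[-60, 0, 0], [0, 0, 0], 0],
    [[-60, 0, 0], [0, 0, 0], 0],
    [[-60, 0, 0], [0, 0, 0], 0],
    [[-60, 0, 0], [0, 0, 0], 0],
    [[-60, 0, 0], [0, 0, 0], 0],
    [[-50, 0, 20], [0, 0, 0], 0],
    [[-30, 0, 40], [0, 0, 0], 0],
    [[-5, 0, 40], [0, 0, 0], 0],
    [[0, 0, 0], [0, 0, 0], 0],
    [[0, 0, 0], [0, 0, 0], 0]
  ]
}}

```text
t: 13.8
tool_pos: [0.4708, -0.2585, 0.1243]
eef_rot: [0.001, 0.729, 0.684, 0.005]
ft_force: [-0.8, -0.7, -0.2]
gripper_width: 0.0003
```

```bash
cat > wl.py <<'E'
from h import *
import sys
g=np.load("jig.npz"); o,u,v=g["o"],g["u"],g["v"]
Ps=[]
for _ in range(3):
    im,d,P=cloud("wrist"); Ps.append(P)
save(sys.argv[1],im); P=np.mean(Ps,0); np.savez(sys.argv[1],P=P,im=im)
Q=np.stack([(P[...,:2]-o)@u,(P[...,:2]-o)@v,P[...,2]],-1); X,Y,Z=Q[...,0],Q[...,1],Q[...,2]
c=float(sys.argv[2])/1000; X=X-c; Y=Y-.0015
ok=(Z>.05)&(Z<.08)
l=ok&(X<0)&(X>-.062)&(abs(Y)<.042)&((X<-.044)|(abs(Y)>.034)); p=ok&(abs(X)<.036)&(X<-.012)&(abs(Y)<.026)
A=np.c_[X[l],Y[l],np.ones(l.sum())]; k=np.linalg.lstsq(A,Z[l],rcond=None)[0]
D=Z-(k[0]*X+k[1]*Y+k[2])
print(l.sum(),p.sum(),"lid plane",k,"resid sd",D[l].std(),"plaque over lid mm",np.round(np.percentile(D[p],[5,25,50,75,95])*1000,2))
for a in np.arange(-.066,-.01,.004):
    q=ok&(X>a)&(X<a+.004)&(abs(Y)<.024); print(round(a,3),q.sum(),np.round(np.median(D[q])*1000,2),end="; ")
E
python3 w.py; python3 wl.py w4 -80
```

```text
t 13.8 jig mm [-210.6    1.8  124.3] F [-0.8 -0.7 -0.2] w 0.0003
tool turn left [ 0.007 -0.006 -0.013]
4307 2631 lid plane [ 0.00027894 -0.00055216  0.06318246] resid sd 0.00039446228943567594 plaque over lid mm [-0.05  0.37  0.7   1.06  1.62]
-0.066 321 -0.66; -0.062 350 -0.01; -0.058 365 -0.01; -0.054 360 0.01; -0.05 371 0.03; -0.046 378 0.01; -0.042 386 0.18; -0.038 383 0.59; -0.034 397 0.6; -0.03 399 0.68; -0.026 401 0.67; -0.022 402 0.72; -0.018 422 0.74; -0.014 450 0.84;
```

View pics/w4.png

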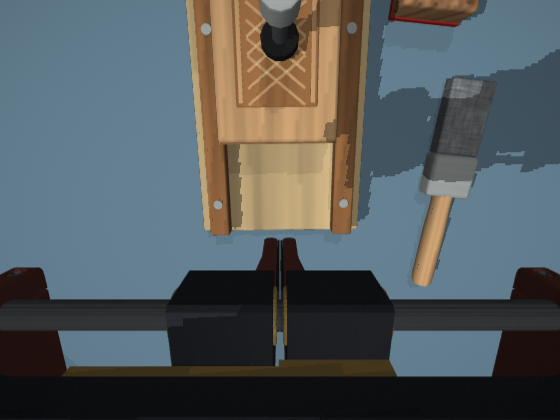

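The box is flush behind the stop and the pad at (280,40) sits on the plaque. I run the same plane-and-profile measure on the "before" clouds to calibrate the relief.

```bash
cat > prof.py <<'E'
from h import *
g=np.load("jig.npz"); o,u,v=g["o"],g["u"],g["v"]
def prof(P,c,y0,n):
    X,Y,Z=(P[...,:2]-o)@u-c,(P[...,:2]-o)@v-y0,P[...,2]
    ok=(Z>.05)&(Z<.08)
    l=ok&(abs(X)<.06)&(X<-.0)&(abs(Y)<.040)&((X<-.047)|(abs(Y)>.036))
    if n.startswith("scene"): l&=~((Y>.02)&(X>-.045))
    A=np.c_[X[l],Y[l],np.ones(l.sum())]; k=np.linalg.lstsq(A,Z[l],rcond=None)[0]; D=Z-(k[0]*X+k[1]*Y+k[2])
    p=ok&(X>-.034)&(X<-.014)&(abs(Y)<.022)
    print(n,"lid sd",np.round(D[l].std()*1e3,2),"plaque mean/se/sd",np.round([1e3*D[p].mean(),1e3*D[p].std()/p.sum()**.5,1e3*D[p].std()],2),"flat-lid diff",np.round(1e3*(Z[p].mean()-Z[l].mean()),2))
    for w,m in(("X",abs(Y)<.022),("Y",(X>-.034)&(X<-.014))):
        W=X if w=="X" else Y
        print(w,[(int(a*1e3),float(np.round(1e3*np.median(D[q]),1))) for a in np.arange(-.06,-.012 if w=="X" else .04,.006) if (q:=ok&m&(W>a)&(W<a+.006)).sum()>3])
    return D,X,Y
if __name__=="__main__":
    prof(np.load("top0.npz")["P"],-.1325,0,"top0"); prof(np.load("scene0.npz")["P"],-.1325,0,"scene0")
    D,X,Y=prof(np.load("w4.npz")["P"],-.080,.0015,"w4")
    im=np.load("w4.npz")["im"].astype(float).sum(-1); q=(X>-.034)&(X<-.014)&(abs(Y)<.022); t=np.median(im[q])
    hi=im>np.percentile(im[q],75); print("bright lines",1e3*D[q&hi].mean(),"ground",1e3*D[q&(im<t)].mean())
E
python3 prof.py
```

```text
top0 lid sd 1.97 plaque mean/se/sd [4.32 0.14 2.  ] flat-lid diff 4.27
X [(-60, 0.2), (-54, 0.0), (-48, -0.1), (-42, 4.5), (-36, 4.8), (-30, 4.5), (-24, 4.0), (-18, 4.5)]
Y [(-48, -2.5), (-42, 1.1), (-36, 0.9), (-30, 4.0), (-24, 3.9), (-18, 4.5), (-12, 5.0), (-6, 4.4), (0, 4.5), (5, 4.0), (11, 4.5), (17, 4.9), (23, 4.7), (29, 0.2), (35, 1.0)]
scene0 lid sd 1.12 plaque mean/se/sd [4.55 0.11 1.25] flat-lid diff 4.44
X [(-60, 0.2), (-54, -0.2), (-48, 0.1), (-42, 3.6), (-36, 4.5), (-30, 4.6), (-24, 4.1), (-18, 5.0)]
Y [(-48, -7.0), (-42, -0.6), (-36, -0.0), (-30, 2.9), (-24, 4.7), (-18, 4.4), (-12, 4.3), (-6, 4.7), (0, 5.0), (5, 5.2), (11, 4.7), (17, 4.3), (23, 4.8), (29, 1.5), (35, -0.1)]
w4 lid sd 0.39 plaque mean/se/sd [0.69 0.01 0.5 ] flat-lid diff 0.7
X [(-60, 0.0), (-54, 0.0), (-48, 0.0), (-42, 0.3), (-36, 0.6), (-30, 0.7), (-24, 0.7), (-18, 0.7)]
Y [(-48, -0.5), (-42, 0.0), (-36, -0.0), (-30, 0.9), (-24, 0.7), (-18, 0.6), (-12, 0.8), (-6, 0.7), (0, 0.7), (5, 0.7), (11, 0.6), (17, 0.6), (23, 0.6), (29, -0.0), (35, -0.1)]
bright lines 5.709195208135056 ground 4.1070855558006
```

```bash
python3 - <<'E'
from prof import *
z=np.load("w4.npz"); D,X,Y=prof(z["P"],-.080,.0015,"w4"); im=z["im"].astype(float).sum(-1); Z=z["P"][...,2]
q=(Z>.05)&(Z<.075)&(X>-.036)&(X<-.014)&(abs(Y)<.025)
for a,b in((0,15),(15,30),(30,50),(50,70),(70,85),(85,100)):
    lo,hi=np.percentile(im[q],[a,b]); m=q&(im>=lo)&(im<=hi); print(a,b,int(lo),m.sum(),np.round(1e3*D[m].mean(),2))
# brightest-vs-dark map
Dm=np.where((Z>.05)&(Z<.075),D,0); w=np.clip((Dm*1e3+1)/3*255,0,255).astype(np.uint8)
a=cv2.resize(z["im"][0:150,180:380],None,fx=3.5,fy=3.5); b=cv2.cvtColor(cv2.resize(w[0:150,180:380],None,fx=3.5,fy=3.5,interpolation=0),cv2.COLOR_GRAY2RGB)
cv2.imwrite("pics/map4.png",cv2.resize(np.hstack([a[...,::-1],b]),(800,300)))
E
```

```text
w4 lid sd 0.39 plaque mean/se/sd [0.69 0.01 0.5 ] flat-lid diff 0.7
X [(-60, 0.0), (-54, 0.0), (-48, 0.0), (-42, 0.3), (-36, 0.6), (-30, 0.7), (-24, 0.7), (-18, 0.7)]
Y [(-48, -0.5), (-42, 0.0), (-36, -0.0), (-30, 0.9), (-24, 0.7), (-18, 0.6), (-12, 0.8), (-6, 0.7), (0, 0.7), (5, 0.7), (11, 0.6), (17, 0.6), (23, 0.6), (29, -0.0), (35, -0.1)]
0 15 267 364 0.56
15 30 296 360 0.51
30 50 311 475 0.55
50 70 328 507 0.56
70 85 342 370 0.88
85 100 411 358 1.14
```

View pics/map4.png

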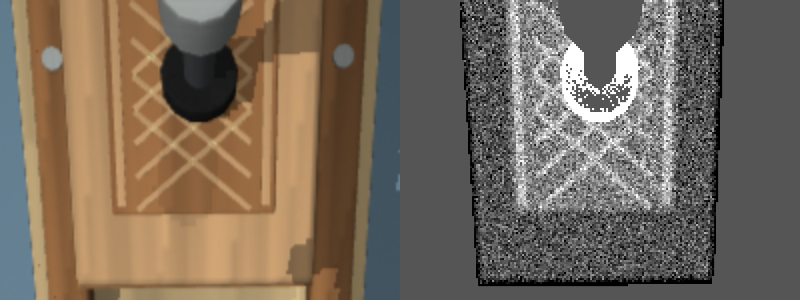

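The raised carving lines explain 0.6 mm of the spread. The plain ground still reads 0.54 mm over the lid, which could be modelled relief or a small residual. I check for creep.

{"op": "drive_tool", "data": {
  "series": [
    [[0, 0, 10], [0, 0, 0], 0],
    [[0, 0, 10], [0, 0, 0], 0],
    [[0, 0, 0], [0, 0, 0], 0],
    [[0, 0, 0], [0, 0, 0], 0],
    [[0, 0, 0], [0, 0, 0], 0],
    [[0, 0, 0], [0, 0, 0], 0],
    [[0, 0, 0], [0, 0, 0], 0],
    [[0, 0, 0], [0, 0, 0], 0],
    [[0, 0, 0], [0, 0, 0], 0],
    [[0, 0, 0], [0, 0, 0], 0]
  ]
}}

```text
t: 15.2
tool_pos: [0.4735, -0.2564, 0.105]
eef_rot: [0.002, 0.728, 0.686, 0.006]
ft_force: [0.5, -0.1, 0.3]
gripper_width: 0.0001
```

```bash
python3 wl.py w5 -80 ; python3 -c "
from prof import *
prof(np.load('w5.npz')['P'],-.080,.0015,'w5')
z=np.load('w5.npz'); D,X,Y=prof(z['P'],-.080,.0015,'w5'); im=z['im'].astype(float).sum(-1); Z=z['P'][...,2]
q=(Z>.05)&(Z<.075)&(X>-.036)&(X<-.014)&(abs(Y)<.025); m=q&(im<np.percentile(im[q],60)); print('ground',1e3*D[m].mean())
"; python3 w.py -60 0 215
```

```text
5165 3176 lid plane [-0.00021172 -0.00064994  0.06317366] resid sd 0.00039530910215640366 plaque over lid mm [-0.04  0.38  0.71  1.07  1.59]
-0.066 360 -0.66; -0.062 415 0.01; -0.058 428 -0.03; -0.054 439 0.03; -0.05 454 -0.0; -0.046 434 -0.01; -0.042 460 0.25; -0.038 474 0.6; -0.034 464 0.61; -0.03 478 0.6; -0.026 502 0.72; -0.022 481 0.7; -0.018 508 0.8; -0.014 552 0.79; w5 lid sd 0.39 plaque mean/se/sd [0.72 0.01 0.5 ] flat-lid diff 0.71
X [(-60, -0.0), (-54, 0.0), (-48, -0.0), (-42, 0.4), (-36, 0.6), (-30, 0.7), (-24, 0.7), (-18, 0.8)]
Y [(-48, -0.4), (-42, 0.1), (-36, 0.0), (-30, 0.9), (-24, 0.6), (-18, 0.7), (-12, 0.8), (-6, 0.7), (0, 0.7), (5, 0.7), (11, 0.6), (17, 0.6), (23, 0.7), (29, -0.0), (35, -0.0)]
w5 lid sd 0.39 plaque mean/se/sd [0.72 0.01 0.5 ] flat-lid diff 0.71
X [(-60, -0.0), (-54, 0.0), (-48, -0.0), (-42, 0.4), (-36, 0.6), (-30, 0.7), (-24, 0.7), (-18, 0.8)]
Y [(-48, -0.4), (-42, 0.1), (-36, 0.0), (-30, 0.9), (-24, 0.6), (-18, 0.7), (-12, 0.8), (-6, 0.7), (0, 0.7), (5, 0.7), (11, 0.6), (17, 0.6), (23, 0.7), (29, -0.0), (35, -0.0)]
ground 0.5369520765129343
t 15.35 jig mm [-208.3   -0.8  105. ] F [-0.3 -0.1  0.7] w 0.0005
tool turn left [ 0.012 -0.006 -0.008]
tool shift mm [ 149.    -0.7 -109.1]
```

Steady at exactly the same height, so either it is home or stuck. I do a gentle fingertip test on the plaque's free rear part while it is clamped; if it is home it won't move.

{"op": "drive_tool", "data": {
  "series": [
    [[30, 0, 0], [0.012, -0.006, -0.008], 0],
    [[40, 0, 0], [0, 0, 0], 0],
    [[23, 0, 6], [0, 0, 0], 0],
    [[4, 0, 10], [0, 0, 0], 0],
    [[0, 0, 10], [0, 0, 0], 0],
    [[0, 0, 5], [0, 0, 0], 0],
    [[0, 0, 0], [0, 0, 0], 0]
  ]
}}

```text
t: 16.23
tool_pos: [0.4786, -0.1608, 0.0726]
eef_rot: [0.001, 0.726, 0.687, -0.001]
ft_force: [1.0, -0.3, 0.3]
gripper_width: 0.0
```

```bash
python3 w.py -110 0 66
```

```text
t 16.23 jig mm [-112.6   -1.    72.6] F [ 1.  -0.3  0.3] w 0.0
tool turn left [ 0.     0.002 -0.004]
tool shift mm [ 2.6 -1.   6.6]
```

{"op": "drive_tool", "data": {
  "series": [
    [[1, -1, 3], [0, 0, 0], 0],
    [[0, 0, 3], [0, 0, 0], 0],
    [[0, 0, 2], [0, 0, 0], 0]
  ]
}}

```text
t: 16.6
tool_pos: [0.4777, -0.1611, 0.0645]
eef_rot: [0.001, 0.727, 0.687, -0.0]
ft_force: [-0.2, -0.5, 0.1]
gripper_width: 0.0005
```

{"op": "drive_tool", "data": {
  "series": [
    [[0, 0, 2], [0, 0, 0], 0]
  ]
}}

```text
t: 16.73
tool_pos: [0.4778, -0.1613, 0.0633]
eef_rot: [0.001, 0.727, 0.686, -0.0]
ft_force: [-9.1, 4.4, 37.0]
gripper_width: 0.0
```

{"op": "drive_tool", "data": {
  "series": [
    [[0, 0, 2], [0, 0, 0], 0]
  ]
}}

```text
t: 16.85
tool_pos: [0.4778, -0.1612, 0.0632]
eef_rot: [0.0, 0.727, 0.686, 0.001]
ft_force: [-13.0, 6.4, 47.7]
gripper_width: 0.0008
```

The surface is solid at z ≈ 63.2 mm, level with the lid at 63.0, and doesn't yield at 37–48 N. The plaque is home. I back off and go above the release paddle.

{"op": "drive_tool", "data": {
  "series": [
    [[0, 0, -10], [0, 0, 0], 0],
    [[0, 0, -45], [0, 0, 0], 0],
    [[0, 0, -50], [0, 0, 0], 0],
    [[0, 0, -45], [0, 0, 0], 0],
    [[40, 0, 0], [0, 0, 0], 0],
    [[60, 0, 0], [0, 0, 0], 0],
    [[60, 0, 0], [0, 0, 0], 0],
    [[60, 0, 0], [0, 0, 0], 0],
    [[60, 0, 0], [0, 0, 0], 0],
    [[50, 0, 0], [0, 0, 0], 0],
    [[20, 0, 0], [0, 0, 0], 0],
    [[0, 0, 0], [0, 0, 0], 0]
  ]
}}

```text
t: 18.35
tool_pos: [0.5001, 0.1973, 0.2215]
eef_rot: [0.002, 0.728, 0.685, 0.004]
ft_force: [0.9, 0.7, 0.7]
gripper_width: 0.0005
```

```bash
python3 w.py 243 0 105; python3 chk.py 6
```

```text
t 18.35 jig mm [246.2  -4.2 221.5] F [0.9 0.7 0.7] w 0.0005
tool turn left [ 0.008 -0.004 -0.01 ]
tool shift mm [ -3.6  -5.1 116.5]
top lid 648 [[-143.4, -42.6, 57.0], [-78.9, 34.7, 62.0], [-16.0, 45.7, 67.0]]
top plq 291 [[-114.8, -26.5, 58.0], [-102.6, -0.5, 62.6], [-91.4, 26.9, 66.7]]
top plqY 234 [[-109.2, -26.5, 58.8], [-81.3, 18.4, 62.4], [-51.1, 26.9, 66.8]]
top handle 150 [[130.2, -9.5, 107.9], [144.7, -0.1, 112.7], [159.5, 9.4, 116.9]]
top paddle 178 [[225.6, -15.4, 77.8], [237.4, -0.4, 81.9], [249.7, 14.5, 86.6]]
scene lid 502 [[-143.8, -43.8, 56.2], [-82.8, -37.3, 63.5], [-17.0, 45.1, 66.7]]
scene plq 183 [[-114.7, -26.3, 62.5], [-103.1, -2.4, 64.6], [-90.7, 26.8, 67.2]]
scene plqY 140 [[-109.3, -26.6, 62.4], [-76.7, -20.1, 64.6], [-51.3, 26.9, 67.1]]
scene handle 106 [[130.1, -10.0, 94.3], [146.1, -3.4, 113.9], [159.6, 9.7, 116.6]]
scene paddle 135 [[225.4, -16.5, 76.5], [237.6, -3.2, 82.6], [250.0, 15.5, 85.4]]
```

Still locked. I descend to the paddle.

{"op": "drive_tool", "data": {
  "series": [
    [[-2, -4, 45], [0.008, -0.004, -0.01], 0],
    [[0, -1, 45], [0, 0, 0], 0],
    [[0, 0, 20], [0, 0, 0], 0],
    [[0, 0, 6], [0, 0, 0], 0],
    [[0, 0, 0], [0, 0, 0], 0]
  ]
}}

```text
t: 19.08
tool_pos: [0.4982, 0.1829, 0.1056]
eef_rot: [0.001, 0.731, 0.682, 0.002]
ft_force: [-0.3, 0.1, -0.2]
gripper_width: 0.0001
```

```bash
python3 w.py 243 0 83
```

```text
t 19.07 jig mm [231.7  -3.  105.6] F [-0.3  0.1 -0.2] w 0.0001
tool turn left [ 0.004 -0.001 -0.018]
tool shift mm [11.2 -3.3 22.6]
```

{"op": "drive_tool", "data": {
  "series": [
    [[8, -3, 2], [0.004, 0, -0.018], 0],
    [[4, 0, 4], [0, 0, 0], 0],
    [[0, 0, 8], [0, 0, 0], 0],
    [[0, 0, 2], [0, 0, 0], 0]
  ]
}}

```text
t: 19.58
tool_pos: [0.4972, 0.1967, 0.0911]
eef_rot: [-0.0, 0.724, 0.689, 0.003]
ft_force: [-1.1, 0.7, 0.6]
gripper_width: 0.0005
```

```bash
python3 w.py 243 0 83
```

```text
t 19.57 jig mm [245.4  -1.3  91.1] F [-1.1  0.7  0.6] w 0.0005
tool turn left [ 0.003 -0.004  0.002]
tool shift mm [-2.5 -1.3  8. ]
```

{"op": "drive_tool", "data": {
  "series": [
    [[-2, -1, 5], [0, 0, 0], 0],
    [[0, 0, 5], [0, 0, 0], 0],
    [[0, 0, 5], [0, 0, 0], 0],
    [[0, 0, 4], [0, 0, 0], 0]
  ]
}}

```text
t: 20.08
tool_pos: [0.4963, 0.1941, 0.0716]
eef_rot: [-0.0, 0.725, 0.689, 0.003]
ft_force: [-2.4, -2.2, 8.4]
gripper_width: 0.0003
```

{"op": "drive_tool", "data": {
  "series": [
    [[-1, 0, 5], [0, 0, 0], 0],
    [[0, 0, 4], [0, 0, 0], 0]
  ]
}}

```text
t: 20.32
tool_pos: [0.4963, 0.1924, 0.0628]
eef_rot: [-0.001, 0.725, 0.689, 0.003]
ft_force: [-1.8, -2.2, 8.5]
gripper_width: 0.0007
```

{"op": "drive_tool", "data": {
  "series": [
    [[0, 0, 4], [0, 0, 0], 0]
  ]
}}

```text
t: 20.45
tool_pos: [0.4968, 0.192, 0.0592]
eef_rot: [-0.001, 0.725, 0.689, 0.003]
ft_force: [-1.8, -1.5, 9.2]
gripper_width: 0.0003
```

```bash
python3 w.py 243 0 83; python3 chk.py 7|grep handle
```

```text
t 20.45 jig mm [240.7  -1.1  59.2] F [-1.8 -1.5  9.2] w 0.0003
tool turn left [ 0.003 -0.005 -0.   ]
tool shift mm [  2.5  -1.1 -23.8]
top handle 172 [[130.2, -9.6, 167.5], [143.6, 0.2, 180.8], [158.6, 9.8, 189.9]]
scene handle 108 [[131.2, -10.0, 158.8], [144.7, -4.0, 181.9], [158.7, 9.3, 189.9]]
```

The clamp has sprung open (handle top at 181 mm at x 144). I ease off the lever and retreat.

{"op": "drive_tool", "data": {
  "series": [
    [[2, 0, -8], [0, 0, 0], 0],
    [[2, 0, -10], [0, 0, 0], 0],
    [[3, 0, -15], [0, 0, 0], 0],
    [[10, 0, -35], [0, 0, 0], 0],
    [[20, 0, -50], [0, 0, 0], 0],
    [[50, 0, -30], [0, 0, 0], 0],
    [[50, 0, 0], [0, 0, 0], 0],
    [[50, 0, 0], [0, 0, 0], 0],
    [[0, 0, 0], [0, 0, 0], 0],
    [[0, 0, 0], [0, 0, 0], 0]
  ]
}}

```text
t: 21.8
tool_pos: [0.5071, 0.3832, 0.2168]
eef_rot: [-0.0, 0.726, 0.687, 0.005]
ft_force: [0.4, -0.9, -0.8]
gripper_width: 0.0004
```

```bash
python3 w.py; python3 chk.py 8; python3 - <<'E'
from prof import *
for n in("top","scene"): prof(np.nanmean([cloud(n)[2] for _ in range(4)],0),-.080,.0015,n)
E
```

```text
t 21.8 jig mm [432.2  -1.7 216.8] F [ 0.4 -0.9 -0.8] w 0.0004
tool turn left [ 0.006 -0.007 -0.004]
top lid 651 [[-142.9, -42.6, 56.9], [-79.1, 34.7, 62.2], [-16.0, 45.7, 67.0]]
top plq 275 [[-113.7, -26.5, 58.1], [-102.7, 1.1, 62.4], [-91.0, 26.8, 67.2]]
top plqY 232 [[-109.0, -26.5, 58.3], [-81.2, 18.3, 62.6], [-51.1, 26.8, 67.5]]
top handle 173 [[130.4, -9.6, 167.3], [143.7, 0.1, 180.7], [158.4, 9.8, 190.1]]
top paddle 177 [[225.6, -15.4, 78.2], [237.8, -0.5, 82.1], [249.9, 14.5, 86.1]]
scene lid 523 [[-143.3, -44.5, 56.3], [-74.5, -36.8, 63.6], [-16.2, 45.4, 66.6]]
scene plq 175 [[-114.7, -26.1, 62.0], [-103.4, -2.6, 64.6], [-90.2, 25.5, 67.3]]
scene plqY 120 [[-108.5, -26.8, 61.6], [-72.6, -20.5, 64.5], [-51.0, 26.4, 67.7]]
scene handle 116 [[131.3, -9.8, 93.6], [146.5, -4.0, 180.7], [158.9, 8.7, 189.5]]
scene paddle 132 [[225.5, -16.8, 77.4], [237.4, -3.7, 82.8], [249.7, 15.0, 85.5]]
top lid sd 0.97 plaque mean/se/sd [0.26 0.08 1.09] flat-lid diff 0.16
X [(-60, 0.2), (-54, -0.1), (-48, 0.1), (-42, 0.3), (-36, 0.2), (-30, 0.1), (-24, 0.4), (-18, 0.6)]
Y [(-48, -1.3), (-42, 0.0), (-36, 0.3), (-30, 0.5), (-24, 0.3), (-18, 0.2), (-12, 0.5), (-6, 0.6), (0, -0.0), (5, -0.0), (11, 0.1), (17, -0.3), (23, 0.3), (29, 0.2), (35, -0.0)]
scene lid sd 0.59 plaque mean/se/sd [0.23 0.06 0.69] flat-lid diff 0.15
X [(-60, -0.1), (-54, -0.0), (-48, -0.2), (-42, 0.1), (-36, 0.1), (-30, 0.1), (-24, 0.3), (-18, 0.3)]
Y [(-48, -6.6), (-42, -0.0), (-36, -0.0), (-30, -0.2), (-24, 0.3), (-18, 0.2), (-12, 0.1), (-6, 0.1), (0, 0.1), (5, 0.2), (11, 0.5), (17, 0.3), (23, 0.4), (29, -0.1), (35, -0.1)]
```

View pics/scene8.png

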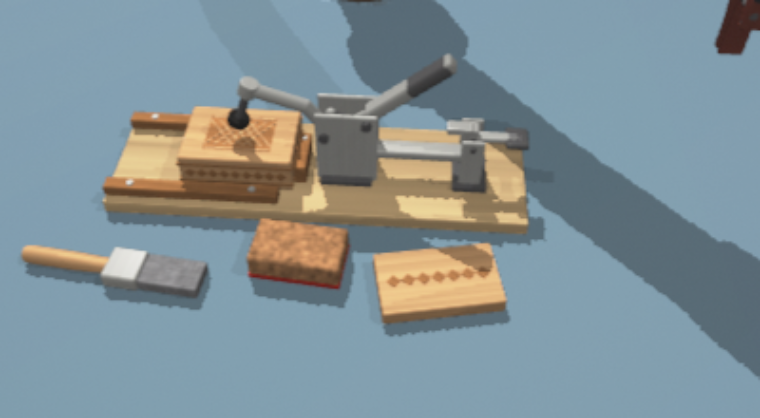

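The clamp is open with its handle up at (450,65), the paddle is back at rest (520,138), the box sits against the stop, the plaque is level with the lid, and the bystanders are unmoved. I hand in.

```bash
python3 -c "
from station import r
print(r.finish_job())"
```

```text
the job is handed in; nothing more can be done
None
```

The job is handed in at about 22 s, with the sequence done in the order asked. One caveat: the clamp alone does not seem to have pressed the plaque the last 0.5 mm, and my fingertip did.

- **Box:** I slid it about 52 mm to the stop and pushed at up to about 11 N. At the last check it spanned jig x −143 to −16 mm, against a stop face at about −15. It did not move afterwards.
- **Clamp:** I closed it over centre. With the hand off it stayed locked, with the handle level at about 113 mm. I pressed slightly past the end stop, so the tool force peaked at about 50 N at that moment, before I backed off.
- **Plaque:** After locking, the plaque's plain surface still read about 0.54 mm above the lid, and it was not creeping down. I then pressed its free rear part with the fingertip, reaching 37–48 N, while it was still clamped. It went solid at 63.2 mm, with the lid at 63.0, and no longer yielded. Before that press, the average including the raised carving was about 0.7 mm above the lid; afterwards it was about 0.25 mm, which I take to be the carving.
- **Release:** I pushed only the release lever, at about 9 N. The clamp sprang open and the lever returned to rest.
- **Last checks:** The handle was fully open and the box still at the stop. In the pictures the bystanders had not moved. The arm was clear of everything.

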